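# Charge the filtration pump until its indicator pin is out

## Robot

A 6-joint arm with a two-finger parallel gripper is mounted at the origin on the work surface. World frame = base frame: x ahead of the robot, y to its left, z up, the work surface at z = 0. Lengths are in m, angles in rad, forces in N, time in s.
With the tool pointing down it reaches from about 0.325 to 0.775 m from the base axis. Payload 5.5 kg.
Tool frame: the origin (TCP) lies between the finger pads; the fingertips stand 8 mm ahead of it and the grasp point (between the pads) lies 11 mm behind it (tcp_to_tips is the distance from the TCP to the fingertips, in m); z points along the fingers, y is the direction in which the jaws open and shut (so a half turn about z gives the same grasp; the last joint's range is limited). The gripper opens to 88 mm and grips with 3 to 60 N. Pads are 20 mm wide; open, the fingers measure 115 mm over their backs; the gripper's body (75 mm by 178 mm) begins 61 mm behind the grasp point.
Start: joints at [-1.197, 0.091, 1.231, -0, 1.82, -0.057], TCP at [0.251, -0.545, 0.231] pointing down, gripper open.
Joint ranges: [-2.87, 2.87], [-0.86, 2.18], [0.17, 2.46], [-1.51, 4.65], [0.06, 2.69], [-2.65, 2.65]. Speed limits (rad/s): [2.57, 2.57, 3.01, 3.14, 3.14, 3.14].

## Interface

Orientations are given as a unit quaternion [w, x, y, z].
In Python, from bench import * gives the robot as it stands. Calls block until the motion is done:
- move_to(position, orientation): joint-space move of the TCP to a pose.
- move_l(position, speed=0.15, orientation=None): straight line of the TCP; orientation=None keeps the orientation; speed is the mean speed in m/s.
- movej(angles): joint-space move.
- gripper_open() and close(): open the fingers fully, or close them until they stop; the grip force is fixed at half the most.
- hold(seconds).
- inverse_kinematics(position, orientation): joint angles nearest the present ones, or None.
- state(): the state.
- get_image(name): name is "scene" or "top"; returns a dict with "frame" (400x640x3 uint8, blue, green, red), "depth" (400x640 float32, m along the optical axis (not along the pixel's ray), 0 where there is no reading), "camera_matrix" (3x3 intrinsics, pixels), "k1" (the pictures are not rectified: a ray, as slopes to the right and down, at radius r is drawn at 1 + k1 r^2 times it, then the intrinsics apply), "view" (4x4, takes a point from world to camera coordinates). Camera axes: x right, y up, looking along -z (the intrinsics and any distortion apply to the point x, -y, -z); pixel columns grow to the right and rows downward; lengths in m; the calibration is good to about 2 mm. A picture is of the moment at which its call begins.
A pose or a line that the arm cannot do raises IKError and nothing moves.
- job_done(): hands the job in, once; it reports no verdict.
The state is a dict: "time": time; "joint_pos": joint angles; "dq": joint speeds; "joint_torque": joint torques, N m; "ee_pos": TCP position; "ee_rot": TCP orientation; "ft_force": force on the tool from outside, world axes, zero at the start; "moment": the same for the moment, N m; "finger_gap": finger opening in m.
Only numpy, scipy, OpenCV 4.12 (cv2) and the standard library are available. Lean on these libraries where they do the work, as an engineer would, in place of code of your own. Each camera call takes 0.05 s, during which the arm holds its last target.

## Task

Charge the white filtration pump on the bench: with a fingertip press its blue plunger knob all the way down and let it spring right back up, again and again, until the red indicator pin stands fully out with its green foot showing, then leave the plunger up. Do not touch or pull the pin itself, and leave the bottle, jar, box and tube rack where they stand.

Things in the scene. Friction and masses are not known exactly. Their poses are not given: they have to be found in the camera images.
- knob_top (a point): centre of the flat top of the blue plunger knob, which moves with it. The knob is a mushroom 50 mm across and 16 mm thick on a 16 mm steel stem; released, its top stands 155 mm above the bench, pressed home 131 mm. It lies at x = 0, y = +42 mm in the pump's frame and moves straight down.
- plunger_stroke (a joint): how far the plunger is pressed down, m: 0 = released (up), 0.024 = fully home. The spring needs 5 N to start and about 12 N to go home, pressed slowly (some 4 N more for every 0.1 m/s of speed); it springs up by itself when let go.
- pump: white pump housing, fixed to the bench, 120 mm (x) by 180 mm (y) by 70 mm tall; origin at the centre of its underside, z up. The plunger's aluminium barrel, 50 mm across, rises to 105 mm at y = +42 mm; the pin's dark collar, 34 mm across, rises to 84 mm at y = -45 mm.
- pin: indicator pin, 16 mm across, red with a green foot, sliding straight up out of the dark collar at y = -45 mm of the pump; origin at its top centre: 88 mm above the bench when in, about 125 mm when fully out. The foremost 35 mm are red; the green foot, 10 mm long, comes into sight below the red only with the last stroke. Not to be touched.
- pin_rise (a joint): how far the pin stands out, m: 0 = in, 0.037 to 0.039 = fully out (about 0.030 before the last stroke). Starts at 0 to 0.018. A full plunger stroke lifts it about 7 mm (the first 7 to 11), so 3 to 5 are needed; it stays up between strokes. Strokes under about 21 mm, or begun before the plunger is back within 3 mm of the top, may lift it little or not at all. Strokes after it is out do nothing.
- reagent_mid (a point): loose brown reagent bottle with a black cap, 52 mm across, 105 mm tall; this point is its centre
- jar_mid (a point): loose green jar with a white lid, 56 mm across, 62 mm tall; this point is its centre
- cryobox_mid (a point): loose orange sample box, 55 x 55 x 50 mm; this point is its centre
- tube_rack_mid (a point): loose green tube rack with white and red capped tubes, 50 x 130 mm, 58 mm tall; this point is its centre, half-way up; y runs along the rack
Things that resemble listed ones, but are neither listed nor needed, are in the scene too. There is more than one size of the pump; the job needs the largest.

How it is judged:
On the way, in this order (a step that is already met when the one before it is completed fails the run):
1. the pin is more than half out (value of joint pin_rise above 0.0215 m), for 0.1 s.
2. the pin stands fully out (value of joint pin_rise above 0.035 m), for 0.2 s.
At the end, for the whole second after the job is handed in: The pin stands out at least 35 mm and is at rest, the plunger is back up within 3 mm, and the bottle, jar, box and rack are within 20 mm of where they stood (value of joint pin_rise above 0.035 m and value of joint plunger_stroke below 0.003 m and linear speed of pin below 0.01 m/s and distance of each of reagent_mid, jar_mid, cryobox_mid, tube_rack_mid from where it was at the start of the episode below 0.02 m); the robot touches nothing.
It fails at once if the robot touches the indicator pin (over 0.5 N) (contact force between any of the fingers, the arm and pin above 0.5 N).
It fails at once if the bottle, jar, box or rack is moved or lifted by more than 20 mm (distance of any of reagent_mid, jar_mid, cryobox_mid, tube_rack_mid from where it was at the start of the episode above 0.02 m).
It also fails if it takes over 48 s, if anything falls off the work surface, if the arm or the gripper's body presses on something with over 40 N, if the wrist force passes 120 N, or if a joint passes its speed limit or range.

## Working session

There is one attempt and no reset: what is moved stays moved. The work goes in short steps, each a Python script; the robot and the scene stay as the last script left them, time stands still between calls to the robot, and variables do not carry over. Pictures are saved under pics/ and viewed, and the job is handed in when it is done.

```bash
mkdir -p pics; ls; python3 - <<'E'
from bench import *
import cv2, numpy as np
for n in("scene","top"):
    im=get_image(n); cv2.imwrite(f"pics/{n}0.png",im["frame"]); np.savez(f"{n}0.npz",**im)
    print(n,im["camera_matrix"],im["k1"],im["view"])
s=state();print(s)
E
```

```text
pics
scene [[419.2752141    0.         315.89426094]
 [  0.         419.2752141  191.27011415]
 [  0.           0.           1.        ]] 0.01460540637849533 [[-0.77930128  0.62654074  0.01167136  0.41561906]
 [-0.35380914 -0.45529312  0.81702342  0.13457716]
 [ 0.51721235  0.63257796  0.57648635 -1.45661819]
 [ 0.          0.          0.          1.        ]]
top [[366.82348036   0.         308.90473589]
 [  0.         366.82348036 199.66984284]
 [  0.           0.           1.        ]] -0.08544456233209895 [[ 0.01630557 -0.99986016 -0.00371326  0.07788641]
 [ 0.99293965  0.01575608  0.11756958 -0.58222195]
 [-0.11749464 -0.00560408  0.9930577  -0.78191147]
 [ 0.          0.          0.          1.        ]]
{'time': 0.1, 'joint_pos': array([-1.19669184e+00,  9.17971542e-02,  1.23174781e+00,  1.95622569e-05,
        1.81980872e+00, -5.66611436e-02]), 'dq': array([ 0.00089341, -0.0010784 , -0.00426038, -0.00099571, -0.00027384,
       -0.00031788]), 'joint_torque': array([ 4.17121919e-03, -4.47857273e+01, -4.07570100e+01,  7.01242732e-02,
        2.84801406e-02, -1.10772655e-04]), 'ee_pos': array([ 0.25047392, -0.54494299,  0.22962178]), 'ee_rot': array([-8.70946312e-04,  9.76893758e-01,  2.13723679e-01, -1.29808471e-04]), 'ft_force': array([-0.19849782, -0.05222785, -0.38963796]), 'moment': array([-0.06291927,  0.02455938, -0.0007098 ]), 'finger_gap': 0.08779617011739418}
```

View pics/scene0.png

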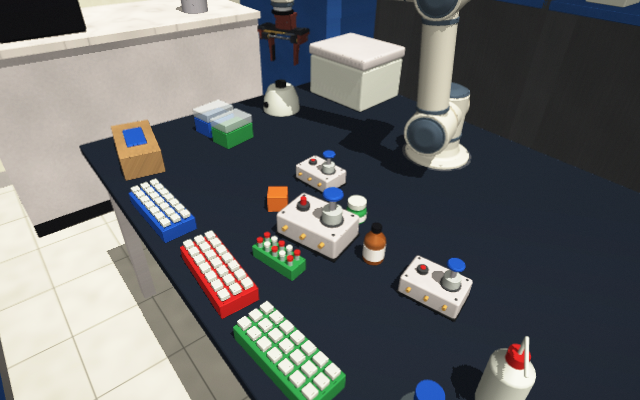

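View pics/top0.png

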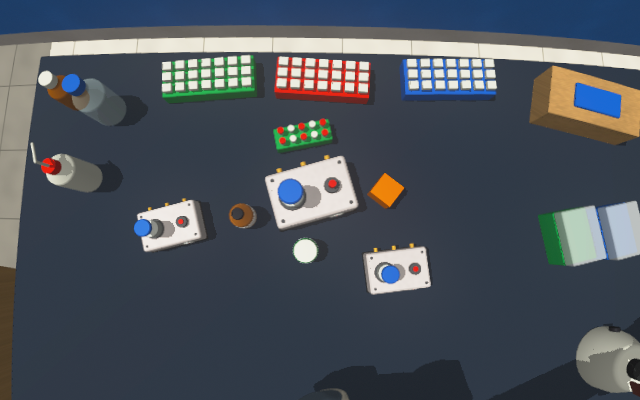

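Pump candidates are middle (top 311,192; scene 318,222), left (top 171,226; scene 436,287) and right (top 397,270; scene 321,173). The middle one looks largest. I'll measure it and check the housing size, knob height and a close crop.

```bash
cat > h.py <<'E'
import cv2, numpy as np
def ray(im,u,v):
    K=im["camera_matrix"];k=float(im["k1"])
    # k1 model identical to OpenCV radial k1
    x,y=cv2.undistortPoints(np.array([[[u,v]]],float),K,np.array([k,0,0,0,0.]))[0,0]
    R=im["view"][:3,:3];t=im["view"][:3,3]
    return -R.T@t, R.T@np.array([x,-y,-1.])
def onplane(im,u,v,z):
    o,d=ray(im,u,v); return o+d*(z-o[2])/d[2]
def depthpt(im,u,v):
    o,d=ray(im,u,v); return o+d*float(im["depth"][int(round(v)),int(round(u))])
def tri(a,b):
    (o1,d1),(o2,d2)=a,b
    s=np.linalg.lstsq(np.c_[d1,-d2],o2-o1,rcond=None)[0]
    p,q=o1+s[0]*d1,o2+s[1]*d2
    return (p+q)/2,np.linalg.norm(p-q)
def blobs(mask,amin=15):
    n,l,st,c=cv2.connectedComponentsWithStats(mask.astype(np.uint8))
    return [(c[i].round(1),st[i].tolist(),l==i) for i in range(1,n) if st[i,4]>=amin]
def hsv(im): return cv2.cvtColor(im["frame"],cv2.COLOR_BGR2HSV)
E
python3 - <<'E'
from h import *
I={n:dict(np.load(f"{n}0.npz")) for n in("scene","top")}
roi={"scene":(300,180,365,260),"top":(255,145,365,235)}
for n,im in I.items():
    H=hsv(im);m=(H[...,0]>95)&(H[...,0]<125)&(H[...,1]>120)&(H[...,2]>90)
    r=((H[...,0]<8)|(H[...,0]>172))&(H[...,1]>140)&(H[...,2]>60)
    w=(H[...,1]<50)&(H[...,2]>150)
    for nm,mm in(("blue",m),("red",r)):
        for c,st,l in blobs(mm,10):
            if n=="top" and not(130<c[0]<440 and 145<c[1]<300): continue
            if n=="scene" and not(280<c[0]<480 and 140<c[1]<320): continue
            print(n,nm,c,st,depthpt(im,*c).round(3),onplane(im,*c,.155).round(3))
    if n=="top":
        for c,st,l in blobs(w,300):
            if not(130<c[0]<440 and 145<c[1]<300): continue
            cn=max(cv2.findContours(l.astype(np.uint8),0,2)[0],key=cv2.contourArea)
            b=cv2.boxPoints(cv2.minAreaRect(cn)); P=np.array([onplane(im,*p,.07)[:2] for p in b])
            print("white",c,P.round(3).tolist(),np.linalg.norm(P-np.roll(P,1,0),axis=1).round(3))
x=[cv2.resize(I["scene"]["frame"][175:265,255:375],None,fx=3.3,fy=3.3,interpolation=2),cv2.resize(I["top"]["frame"][145:235,255:375],None,fx=3.3,fy=3.3,interpolation=2)]
cv2.imwrite("pics/crop0.png",np.hstack(x))
E
```

```text
scene blue [328.8 153.6] [323, 150, 13, 8, 88] [ 0.43  -0.071  0.115] [ 0.475 -0.019  0.155]
scene blue [332.9 194.1] [323, 187, 21, 15, 252] [0.59  0.131 0.156] [0.589 0.13  0.155]
scene blue [456.  264.5] [447, 258, 19, 14, 212] [0.514 0.428 0.115] [0.555 0.448 0.155]
scene red [303.  200.4] [300, 196, 7, 9, 49] [0.613 0.045 0.098] [0.66  0.107 0.155]
scene red [281.3 242.8] [278, 240, 7, 7, 39] [0.723 0.105 0.059] [0.781 0.194 0.155]
scene red [296.8 252. ] [294, 249, 7, 7, 41] [0.712 0.151 0.057] [0.772 0.234 0.155]
scene red [289.5 257.9] [287, 255, 6, 7, 34] [0.738 0.159 0.061] [0.793 0.239 0.155]
scene red [422.7 266.9] [420, 265, 6, 5, 24] [0.526 0.363 0.063] [0.61  0.413 0.155]
top blue [289.9 191.1] [278, 179, 25, 25, 489] [0.582 0.123 0.156] [0.582 0.123 0.155]
top blue [141.9 227.4] [133, 219, 19, 18, 251] [0.509 0.424 0.117] [0.508 0.406 0.155]
top blue [390.1 274. ] [381, 265, 19, 18, 250] [ 0.426 -0.076  0.115] [ 0.43  -0.067  0.155]
top red [332.  183.4] [328, 180, 9, 8, 55] [0.608 0.04  0.1  ] [0.599 0.043 0.155]
top red [180.2 221. ] [178, 219, 5, 5, 23] [0.527 0.364 0.065] [0.522 0.331 0.155]
top red [415.  268.5] [413, 266, 5, 6, 26] [ 0.434 -0.14   0.065] [ 0.44  -0.114  0.155]
white [313.1 191.5] [[0.626, 0.186], [0.677, 0.014], [0.563, -0.018], [0.514, 0.151]] [0.117 0.179 0.118 0.176]
white [171.6 225.2] [[0.545, 0.463], [0.574, 0.337], [0.487, 0.314], [0.458, 0.437]] [0.091 0.129 0.09  0.127]
white [304.9 250.4] [[0.493, 0.117], [0.494, 0.071], [0.446, 0.07], [0.445, 0.116]] [0.048 0.046 0.048 0.046]
white [399.  269.7] [[0.464, -0.032], [0.482, -0.161], [0.397, -0.171], [0.38, -0.044]] [0.085 0.13  0.085 0.129]
```

View pics/crop0.png

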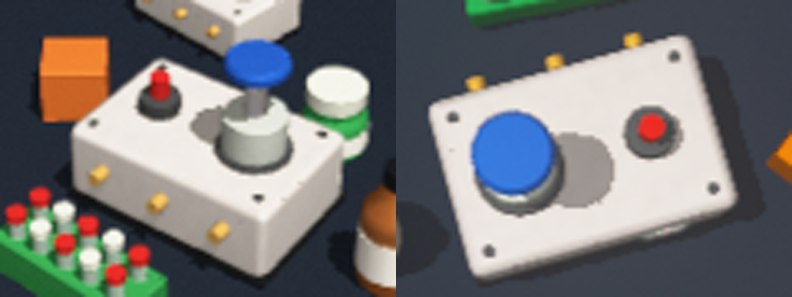

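The middle pump is right: its housing measures 118 × 178 mm and the knob top is at z ≈ 0.156. In the crop the knob is the blue disc and the pin is the red stub, about 87 mm away. The knob at (0.583, 0.123) agrees with the housing centre plus 42 mm. Next I'll close the fingers, move above the knob and find contact.

```bash
python3 - <<'E'
from bench import *
from h import *
close()
s=state();p=s["ee_pos"]
move_l([p[0],p[1],.29],.15)
best=None;q0=state()["joint_pos"]
for a in np.arange(0,180,15):
    t=np.radians(a)/2; o=[0,np.cos(t),np.sin(t),0]
    q=inverse_kinematics([.583,.123,.20],o)
    if q is not None:
        c=np.abs(np.array(q)-q0)[1:].max()
        if best is None or c<best[0]: best=(c,a,o,q)
print(best)
o=best[2]
move_to([.583,.123,.24],o)
move_l([.583,.123,.18],.1)
s=state();print(s["time"],s["ee_pos"],s["finger_gap"],s["ft_force"])
np.save("o.npy",o)
for n in("scene","top"):
    im=get_image(n);cv2.imwrite(f"pics/{n}1.png",im["frame"])
    x=im["frame"][100:300,230:430]; cv2.imwrite(f"pics/{n}1c.png",cv2.resize(x,None,fx=2.5,fy=2.5))
E
```

```text
(np.float64(0.19824858471561457), np.int64(105), [0, np.float64(0.6087614290087207), np.float64(0.7933533402912352), 0], array([ 1.50834517e-01,  7.56478375e-02,  1.30111105e+00, -4.44089210e-16,
        1.76483377e+00, -1.10964871e-01]))
5.375 [0.58323367 0.12299139 0.18067971] 0.0006920035106354244 [0.16628106 0.38098456 0.61223244]
```

View pics/scene1c.png

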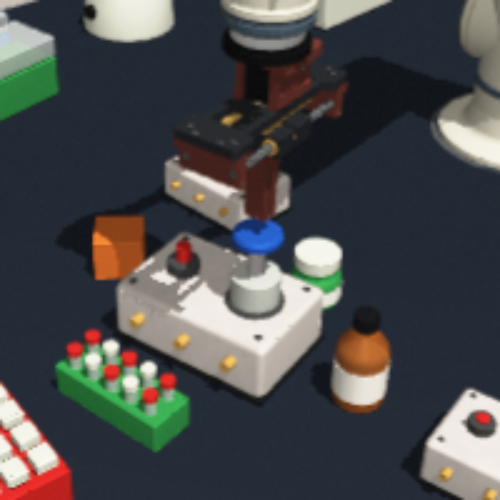

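The closed fingertips are directly above the blue knob (crop 260,215 over 257,236), and the pin and its surroundings are clear. First stroke: step down while watching the force.

```bash
cat > stroke.py <<'E'
from bench import *
from h import *
def down(z0,zmin,step,spd,fmax):
    z=z0;log=[]
    while z>zmin:
        z-=step; move_l([.583,.123,z],spd)
        s=state();log.append((round(z*1e3,1),round(s["ee_pos"][2]*1e3,1),round(float(s["ft_force"][2]-f0),1)))
        if log[-1][2]>fmax: break
    return log
f0=.6
def pin(tag):
    im=get_image("scene")
    x=cv2.resize(im["frame"][175:265,255:375],None,fx=5,fy=5,interpolation=2); cv2.imwrite(f"pics/pin{tag}.png",x)
    H=hsv(im);r=((H[...,0]<8)|(H[...,0]>172))&(H[...,1]>140)&(H[...,2]>60)
    for c,st,l in blobs(r,5):
        if 290<c[0]<315 and 175<c[1]<215: print("pin red",c,st)
E
python3 - <<'E'
from stroke import *
L=down(.152,.118,.003,.05,22)
print(L)
z=state()["ee_pos"][2]
move_l([.583,.123,.156],.15); hold(.3)
s=state();print(s["time"],s["ee_pos"],s["ft_force"])
pin(1)
E
```

```text
[(149.0, np.float64(150.6), 7.8), (146.0, np.float64(147.9), 9.9), (143.0, np.float64(145.1), 10.5), (140.0, np.float64(142.3), 10.7), (137.0, np.float64(139.5), 10.8), (134.0, np.float64(139.2), 20.3), (131.0, np.float64(139.1), 31.1)]
8.3583 [0.58370918 0.1231567  0.1570526 ] [-0.26262052  0.20375432  6.99827472]
pin red [302.9 198.8] [300, 193, 7, 12, 66]
```

Home is at TCP z = 139 mm (tip 131 mm), as specified. Lifting to 156 mm wasn't enough, since the released knob sits at TCP 163 mm, so I'll go up to 176 mm between strokes.

```bash
python3 - <<'E'
from stroke import *
move_l([.583,.123,.176],.15); hold(.3); print(state()["ft_force"][2]); pin("2a")
for i in range(2):
    move_l([.583,.123,.133],.06); s=state(); print("dn",s["ee_pos"][2],s["ft_force"][2])
    move_l([.583,.123,.176],.15); hold(.3); s=state(); print(s["time"],s["ee_pos"][2],s["ft_force"][2])
    pin(f"2_{i}")
E
```

```text
-0.823855762479706
pin red [302.9 198.8] [300, 193, 7, 12, 66]
dn 0.1391405608116649 25.187563153091915
10.6417 0.1745786493629579 1.385933815992557
pin red [303.  197.5] [300, 191, 7, 14, 81]
dn 0.13916349851480636 25.668444164921784
12.2917 0.1745438283689733 -0.2533734666189571
pin red [302.9 195. ] [300, 188, 7, 15, 82]
```

View pics/pin2_1.png

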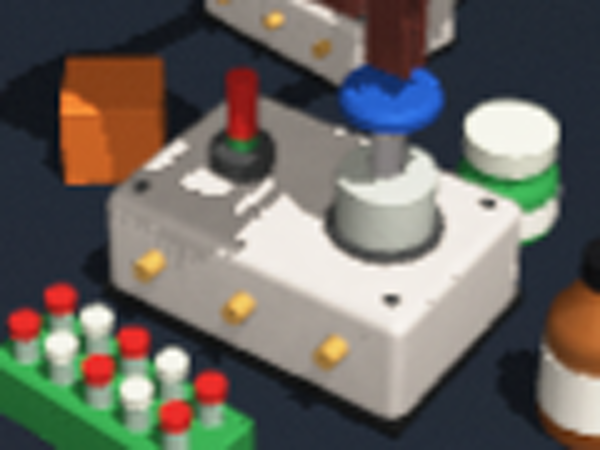

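Green now shows below the red pin (crop 241,146). One more stroke is harmless and confirms it: the pin should not rise further. After it I'll retreat and measure the pin height.

```bash
python3 - <<'E'
from stroke import *
move_l([.583,.123,.133],.06); s=state(); print("dn",s["ee_pos"][2],s["ft_force"][2])
move_l([.583,.123,.176],.15); hold(.3); pin("3")
move_l([.583,.123,.26],.15); hold(.3)
move_to([.40,-.30,.29],np.load("o.npy")); hold(.5)
pin("4"); im=get_image("scene"); t=get_image("top"); cv2.imwrite("pics/top4.png",t["frame"])
for v in range(186,196): print(v,depthpt(im,303,v).round(3))
H=hsv(t);r=((H[...,0]<8)|(H[...,0]>172))&(H[...,1]>140)&(H[...,2]>60);b=(H[...,0]>95)&(H[...,0]<125)&(H[...,1]>120)&(H[...,2]>90)
for c,st,l in blobs(r,10)+blobs(b,100):
    if 260<c[0]<360 and 145<c[1]<230: print(c,st,depthpt(t,*c).round(3))
print(np.abs(t["frame"].astype(int)-cv2.imread("pics/top0.png")).max(2)[120:270,220:280].mean())
s=state();print(s["time"],s["ft_force"])
E
```

```text
dn 0.13913970570078074 24.226724392752914
pin red [302.9 194.9] [300, 188, 7, 15, 83]
pin red [302.9 194.5] [300, 188, 7, 15, 86]
186 [ 0.487 -0.121 -0.002]
187 [ 0.491 -0.115 -0.   ]
188 [ 0.495 -0.11   0.001]
189 [0.606 0.037 0.125]
190 [0.61  0.041 0.126]
191 [0.613 0.045 0.127]
192 [0.613 0.046 0.124]
193 [1.125 0.722 0.725]
194 [0.613 0.046 0.118]
195 [0.612 0.044 0.114]
[332.4 181.9] [329, 178, 8, 9, 61] [0.607 0.041 0.125]
[289.9 191.1] [278, 179, 25, 25, 489] [0.582 0.123 0.156]
0.7474444444444445
17.3417 [-0.72437582  0.68517578 -0.19639193]
```

View pics/pin4.png

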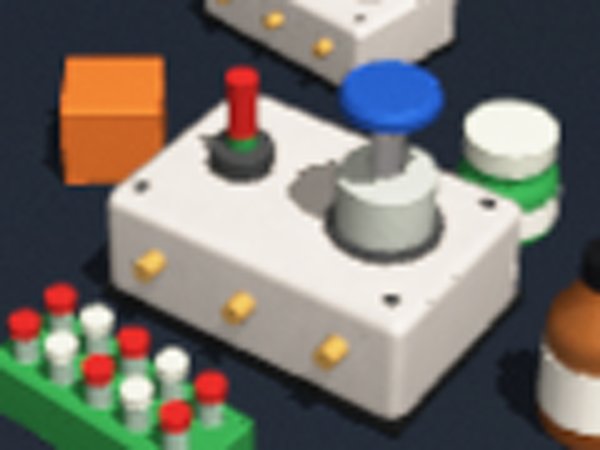

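View pics/top4.png

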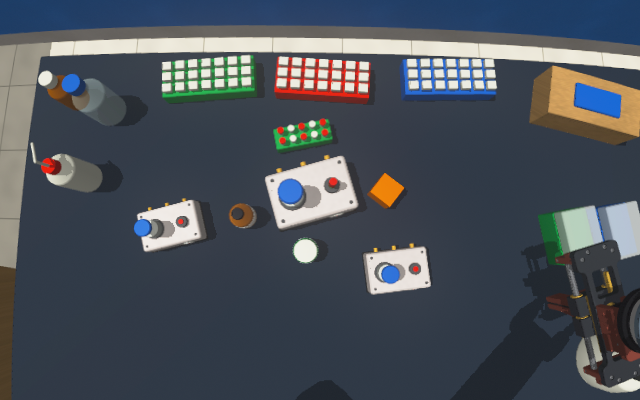

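The pin top is at 125 mm, the green foot shows (crop 241,146), and the knob is back up at 156 mm. The bottle, jar, box and rack are at the same pixels as before, and the arm is clear.

```bash
python3 -c "
from bench import *
job_done();print(state()['time'])"
```

```text
the job is handed in; nothing more can be done
the job is handed in; nothing more can be done
```

The pump is charged and the job is handed in; no verdict was reported. I picked the middle of the three pumps, which measured about 118 × 178 mm. With the fingers closed I pressed its knob fully home three times, then made one extra stroke as a check, which raised the pin no further.

**Last checks, before handing in:**
- **Pin:** its top is at 125 mm by depth in both views, so it stands out about 37 mm, and the green foot is showing.
- **Plunger:** the knob top is at 156 mm, so it is fully up.
- **Other objects:** the bottle, jar, box and rack look to be where they started in the top picture. I checked this by eye, plus a near-zero image difference over a strip around the bottle.
- **Robot:** the arm is clear of everything, and the clock read 17.3 s at the last reading before hand-in.

**What disagreed:** after the first stroke I lifted too little, and the finger still rested on the knob with about 7 N. I raised it fully before the next stroke. One depth pixel on the pin was an outlier, which I ignored.

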